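Fit the chopping blade on the food processor's keyed shaft and close the bowl

TASK

Make the food processor ready for use: set the chopping blade over the drive shaft in the bowl and turn it on the shaft, leaning on it only lightly (never with more than 40 N) until its tabs find the keyways and it drops fully home. Then put the lid on the bowl so that it sits level all round, and let go. Leave the garlic, lemon, spice jar and peeler where they are.

Things in the scene. Friction and masses are not known exactly. Their poses are not given: they have to be found in the camera images.
- processor: Compact food processor, fixed on the worktop: dark round motor base, 168 mm wide, 72 mm high, a dial on its front (-x side), a clear round bowl locked on it. Origin: middle of the base's underside, on the axis of bowl and shaft; z up. The bowl's handle stands out 117 mm from the axis on the +y side, 84 to 185 mm up.
- bowl_rim (a point): Middle of the open mouth of the processor's clear bowl, level with its rim, 190 mm above the processor's origin. The bowl is 148 mm wide outside and 140 mm inside, walls 4 mm; its inner floor lies 110 mm below this point.
- shaft_top (a point): Top of the upright metal drive shaft, on its axis, 129 mm above the processor's origin. Shaft 24 mm thick, bevelled 2.5 mm at the top, with three open-topped keyways 6.8 mm wide and 5 mm deep at 120 degrees down all its length. The motor has left it at any angle: this pose does NOT tell it. The gear holds it: it turns only under 0.2 N m or more, but a blade leant on hard drags it round.
- collar (a point): Middle of the 42 mm wide collar round the foot of the shaft, on which the blade's hub stands when home: 42 mm below shaft_top, 87 mm above the processor's origin.
- blade_mid (a point): Chopping blade (loose, about 0.13 kg), upright on its hub: on the axis, half-way up the 115 mm tall orange hub; z up. Fully home this point is 144.5 mm above the processor's origin. The hub's top 45 mm is a straight round grip 33 mm thick; lower down it widens to 39 mm. Two thin curved steel blades reach 61 mm from the axis, 6 and 34 mm above the underside.
- blade: Foot of the same blade: middle of the underside of its hub, 57.5 mm below blade_mid. Bore from below 26 mm wide, mouth flared to 31 mm, 50 mm deep. Three tabs at 120 degrees in it (one at +x), 5 mm wide, standing in 4.3 mm, 18 to 32 mm above this point. Out of line they ride on the shaft's end, this point 24 mm above the collar; within about 5 degrees of the keyways they slide down.
- lid_mid (a point): Lid of the bowl (loose, about 0.18 kg), right way up: on its axis, half-way up its 62 mm; z up. Smoke-grey cone 154 mm wide, dark round knob on top, 38 mm thick, from 1 to 31 mm above this point. A lip 136 mm wide, 8 mm high, goes into the bowl's mouth, the flange above it onto the rim: this point is then 213 mm above the processor's origin. It fits at any turn.
- garlic: Garlic bulb, 60 mm, on the worktop; origin under its middle. Leave it.
- lemon: Yellow lemon, 71 mm long, on the worktop; origin under its middle. Leave it.
- spice_jar: Spice jar with a black cap, 41 mm wide, 105 mm tall, upright; origin under its middle. Leave it.
- peeler: Green-handled peeler, 170 mm long, lying flat; origin under its middle. Leave it.

How it is judged:
By the outcome, as a careful person would: the job done as asked, in the order asked, and still so for the second after the job is handed in, with the robot touching nothing.
It also fails if it takes over 72 s, if anything falls off the work surface, if the arm or the gripper's body presses on something with over 40 N, if the wrist force passes 120 N, or if a joint passes its speed limit or range.

ROBOT

A 6-joint arm with a two-finger parallel gripper is mounted at the origin on a cart in front of the work surface, level with it; the furniture and walls round the work are solid. World frame = base frame: x ahead of the robot, y to its left, z up, the work surface at z = 0. Lengths are in m, angles in rad, forces in N, time in s.
With the tool pointing down it reaches from about 0.375 to 0.9 m from the base axis. Payload 3.1 kg.
Tool frame: the origin (TCP) lies at the very end of the fingers, on their centre line; the grasp point (between the pads) lies r.pinch_z behind it (r.pinch_z is the distance from the TCP to the grasp point, in m); z points along the fingers, y is the line along which they close (so a half turn about z gives the same grasp; the last joint's range is limited). The gripper opens to 85 mm and grips with 20 to 120 N. Pads are 22 mm wide; open, the fingers measure 114 mm over their backs; the gripper's body (76 mm by 85 mm) begins 54 mm behind the grasp point. The pads swing forward as they close: fully open they stand 13 mm farther back than shut.
Start: joints at [1.02, 0.527, 1.433, -0, 1.181, -0.178], TCP at [0.228, 0.582, 0.231] pointing down, gripper open.
Joint ranges: [-3.08, 3.08], [-0.75, 2.2], [0.22, 2.44], [-1.43, 4.57], [0, 2.65], [-2.85, 2.85]. Speed limits (rad/s): [2.79, 2.79, 3.14, 3.14, 3.14, 3.14].

INTERFACE

Orientations are given as a rotation vector (axis times angle).
In Python, from workcell import r gives the robot as it stands. Calls block until the motion is done:
- r.goto(position, orientation): joint-space move of the TCP to a pose.
- r.move_l(position, attitude=None, max_speed=0.15, max_force=None): straight line of the TCP; attitude=None keeps the orientation; max_speed is the mean speed in m/s. With max_force (N) it stops when the force on the tool has changed by that much, and returns True; else False.
- r.goto_joints(angles): joint-space move.
- r.release() and r.clamp(squeeze=None): open the fingers fully, or close them until they stop; squeeze is the grip in N (None keeps the last).
- r.hold(seconds).
- r.solve_ik(position, orientation): joint angles nearest the present ones, or None.
- r.get_obs(): the state.
- r.camera(name): name is "side" or "top"; returns a dict with "img" (384x512x3 uint8, blue, green, red), "fov_y" (degrees; the focal length in pixels is half the picture's height over the tangent of half this angle, whatever the lens; pixels are square), "cx", "cy" (the principal point, pixels), "rvec" (rotation vector, rad) and "tvec" (3), from world to camera coordinates, as OpenCV has them. Camera axes: x right, y down, z forward; pixel columns grow to the right and rows downward; lengths in m; the calibration is good to about 2 mm. A picture is of the moment at which its call begins. There is no depth.
A pose or a line that the arm cannot do raises r.PlanningError and nothing moves.
- r.job_done(): hands the job in; it is judged then, once.
The state is a dict: "time_s": time; "q": joint angles; "dq": joint speeds; "joint_torque": joint torques, N m; "position": TCP position; "ee_rot": TCP orientation; "ft_force": force on the tool from outside, world axes, zero at the start; "ft_torque": the same for the moment, N m; "width": opening from 0.0 (shut) to 1.0 (fully open); "gripper_force": force on a finger pad.
Only numpy, scipy, OpenCV 4.12 (cv2) and the standard library are available. Lean on these libraries where they do the work, as an engineer would, in place of code of your own. Each camera call takes 0.05 s, during which the arm holds its last target. There are 200 camera calls.

## Working session

There is one attempt and no reset: what is moved stays moved. The work goes in short steps, each a Python script; the robot and the scene stay as the last script left them, time stands still between calls to the robot, and variables do not carry over. Pictures are saved under pics/ and viewed, at most 10 in all, crops included, and the job is handed in when it is done.

```bash
mkdir -p pics; ls
python3 - <<'E'
from workcell import r
import cv2,numpy as np
for n in("side","top"):
    c=r.camera(n); cv2.imwrite(f"pics/{n}0.png",c["img"]); print(n,c["fov_y"],c["cx"],c["cy"],c["rvec"],c["tvec"], -cv2.Rodrigues(np.array(c["rvec"]))[0].T@np.array(c["tvec"]))
o=r.get_obs();print(o,r.pinch_z)
E
```

```text
pics
side 45.15393427506008 259.3400596168323 194.05146877484947 [ 1.93027562 -0.4411294   0.30187187] [-0.49501889  0.1999395   1.04406148] [ 0.05387358 -1.01138147  0.59100682]
top 47.88134845035354 255.24374171104117 188.8076331386811 [ 2.09302077 -2.12354976  0.22188857] [-0.0315427   0.56023004  1.18874135] [ 0.29676373 -0.04087185  1.27992946]
{'time_s': 0.1, 'q': array([ 1.01949470e+00,  5.28359103e-01,  1.43373717e+00,  3.52827460e-06,
        1.18142704e+00, -1.78524451e-01]), 'dq': array([-0.0005639 , -0.00159173, -0.00335699,  0.00099064,  0.00045492,
       -0.00082578]), 'joint_torque': array([-4.25192475e-04, -4.43303847e+01, -1.78583926e+01, -2.64958180e-04,
        3.91399604e-03,  1.78336296e-05]), 'position': array([0.22727779, 0.58153518, 0.23045192]), 'ee_rot': array([-5.82046059e-01, -3.08649819e+00,  2.83052112e-03]), 'ft_force': array([-0.40710841, -0.18364293, -0.57762321]), 'ft_torque': array([ 0.01319204, -0.02358502, -0.05173127]), 'gripper_force': 0.0, 'width': 0.9990356813885867} 0.0187
```

View pics/side0.png

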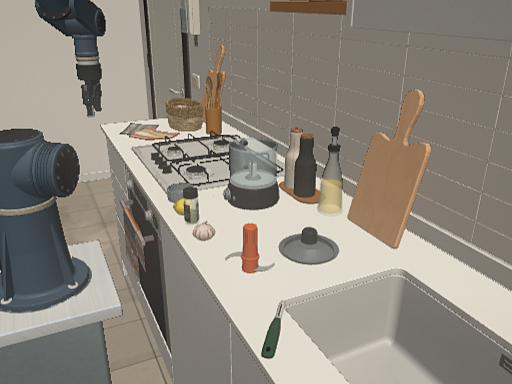

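View pics/top0.png

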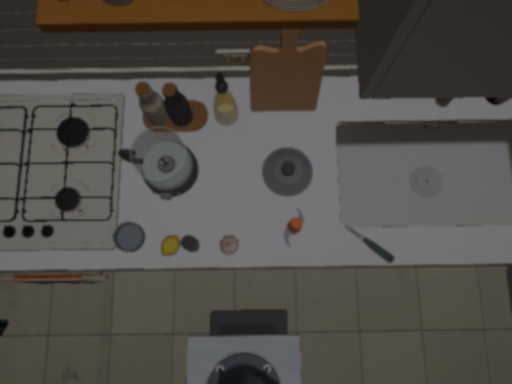

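The side view shows the blade (250,250), lid (309,245) and processor (253,172). The top view shows the blade hub at (296,225), lid knob at (288,169) and shaft near (166,163). Next I measure these.

```bash
cat > h.py <<'E'
import cv2,numpy as np
from workcell import r
from scipy.spatial.transform import Rotation as R
def K(c):
    f=c["img"].shape[0]/2/np.tan(np.radians(c["fov_y"]/2)); return np.array([[f,0,c["cx"]],[0,f,c["cy"]],[0,0,1]])
def ray(c,p):
    M=cv2.Rodrigues(np.array(c["rvec"]))[0]; o=-M.T@np.array(c["tvec"])
    return o,M.T@np.linalg.inv(K(c))@np.array([p[0],p[1],1.])
def onz(c,p,z):
    o,d=ray(c,p); return o+d*(z-o[2])/d[2]
def proj(c,P):
    return cv2.projectPoints(np.array(P,float).reshape(-1,3),np.array(c["rvec"]),np.array(c["tvec"]),K(c),None)[0].reshape(-1,2)
def down(yaw):  # tool z down, closing axis y at world angle yaw+90deg
    return (R.from_euler('z',yaw)*R.from_euler('x',np.pi)).as_rotvec()
E
python3 - <<'E'
from h import *
t=r.camera("top");s=r.camera("side")
for n,c in(("top",t),("side",s)):
    h=cv2.cvtColor(c["img"],cv2.COLOR_BGR2HSV)
    m=((h[...,0]<12)&(h[...,1]>150)&(h[...,2]>60)).astype(np.uint8)
    k,l,st,ce=cv2.connectedComponentsWithStats(m)
    for i in range(1,k):
        if 20<st[i,4]<800: print(n,st[i],ce[i])
print("blade top",onz(t,(296,225),.115),"lid",onz(t,(288,169),.062),"rim",onz(t,(166,166),.19))
g=lambda c,x,y,w,h:cv2.convertScaleAbs(cv2.resize(c["img"][y:y+h,x:x+w],(400,300),interpolation=cv2.INTER_CUBIC),alpha=1.4)
cv2.imwrite("pics/c.png",np.vstack([np.hstack([g(t,120,120,100,75),g(t,240,145,120,90)]),np.hstack([g(s,210,130,100,75),g(s,220,210,120,90)])]))
E
```

```text
top [291 219  10  10  81] [295.65432099 223.20987654]
top [ 15 275  66   4 154] [ 46.53896104 276.52597403]
side [241 224  18  49 477] [250.53668763 248.79454927]
side [243 229   2  14  25] [243.48 235.72]
blade top [ 0.44596472 -0.14856698  0.115     ] lid [ 0.61670873 -0.13575441  0.062     ] rim [0.59598192 0.19227563 0.19      ]
```

View pics/c.png

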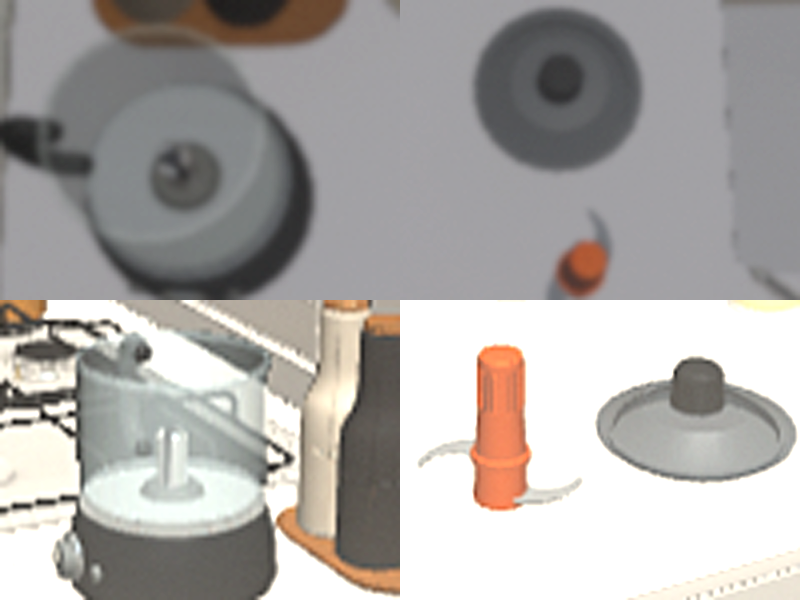

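The enlarged crop gives shaft top at (163.7,161) in top and (253,162) in side. The collar is at (166.2,163.8) in top and (253,177) in side. In top the blade's top is at (295.9,222.5), the knob at (288,168.4) and the flange centre at (287.4,171.7).

Run:
```python
from h import *
t=r.camera("top");s=r.camera("side")
def tri(a,b):
    A=[];B=[]
    for c,p in((t,a),(s,b)):
        o,d=ray(c,p);d/=np.linalg.norm(d);P=np.eye(3)-np.outer(d,d);A.append(P);B.append(P@o)
    return np.linalg.lstsq(np.vstack(A),np.hstack(B),rcond=None)[0]
np.set_printoptions(precision=4,suppress=True)
print("shaft",onz(t,(163.7,161),.129),onz(s,(253,162),.129),tri((163.7,161),(253,162)))
print("collar",onz(t,(166.2,163.8),.087),onz(s,(253,177),.087),tri((166.2,163.8),(253,177)))
# blade: side hub top centre (220+500-400..)
bs=(220+101/3.333,210+52/3.333); print("blade",onz(t,(295.9,222.5),.115),onz(s,bs,.115),tri((295.9,222.5),bs))
ks=(220+298/3.333,210+66/3.333); print("knob",onz(t,(288,168.4),.062),onz(s,ks,.062),tri((288,168.4),ks))
print("flange",onz(t,(287.4,171.7),.009))
fs=(220+296/3.333,210+130/3.333); print(onz(s,fs,.009))
for y in (0,1.57): print(r.solve_ik([.45,-.148,.25],down(y)), r.solve_ik([.6,.19,.35],down(y)))
```

```text
shaft [0.6271 0.2121 0.129 ] [0.634  0.2177 0.129 ] [0.6285 0.2109 0.1315]
collar [0.6308 0.2139 0.087 ] [0.6254 0.1993 0.087 ] [0.6328 0.2153 0.0803]
blade [ 0.4528 -0.1485  0.115 ] [ 0.4532 -0.1511  0.115 ] [ 0.4535 -0.1489  0.1138]
knob [ 0.6185 -0.1358  0.062 ] [ 0.6217 -0.1398  0.062 ] [ 0.6211 -0.1369  0.0602]
flange [ 0.6222 -0.1378  0.009 ]
[ 0.6208 -0.1431  0.009 ]
[-0.5543  0.2987  1.7775 -0.      1.0654  1.0165] [ 0.1294  0.4299  1.2658 -0.      1.4459  1.7002]
[-0.5543  0.2987  1.7775  0.      1.0654 -0.5535] [ 0.1294  0.4299  1.2658 -0.      1.4459  0.1302]
```

Run:
```python
from h import *
x,y=.453,-.149
r.goto([x,y,.22],down(0)); print(r.get_obs()["time_s"])
r.move_l([x,y,.0763],max_speed=.2); r.clamp(25); o=r.get_obs();print(o["time_s"],o["width"],o["gripper_force"],o["position"],o["ft_force"])
r.release(); r.move_l([x,y,.0763],down(np.pi/2),max_speed=.2);print(r.get_obs()["time_s"])
r.clamp(50); o=r.get_obs();print(o["time_s"],o["width"],o["position"],o["ft_force"])
r.move_l([x,y,.16],max_speed=.2)
r.move_l([x,y,.32],max_speed=.3)
o=r.get_obs();print(o["time_s"],o["position"],o["ft_force"],o["width"])
c=r.camera("side");cv2.imwrite("pics/g.png",cv2.resize(c["img"][100:300,120:387],(800,600)))
```

```text
3.0
4.3917 0.38332513696577997 25.52007347345352 [ 0.45340435 -0.1492788   0.07696868] [-0.31803108  0.17878084  5.96155071]
6.675
7.2083 0.37335013745424867 [ 0.4529581  -0.14901096  0.07645577] [-0.56785321  0.37267395  2.57890982]
8.4583 [ 0.45171885 -0.14827451  0.31771593] [ 0.09370715  0.13672827 -2.12964032] 0.37333805419044186
```

View pics/g.png

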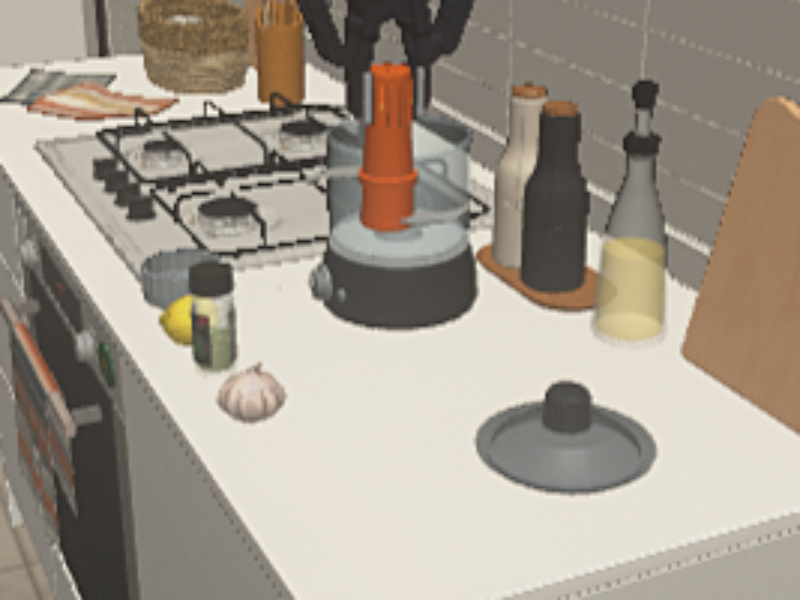

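The blade is upright in the fingers at (390,150), clear of everything. I carry it over the shaft and lower it until it touches.

Run:
```python
from h import *
x,y=.629,.213; yw=np.pi/2+1.0
r.goto([x,y,.33],down(yw)); r.hold(.2); o=r.get_obs();print(o["time_s"],o["position"],o["ft_force"])
r.move_l([x,y,.215],max_speed=.2); o=r.get_obs();print(o["time_s"],o["position"],o["ft_force"])
hit=r.move_l([x,y,.165],max_speed=.04,max_force=6); r.hold(.1); o=r.get_obs();print(hit,o["time_s"],o["position"],o["ft_force"],o["ft_torque"],o["width"])
c=r.camera("side");t=r.camera("top")
cv2.imwrite("pics/s.png",np.hstack([cv2.resize(c["img"][115:215,200:300],(400,400),interpolation=cv2.INTER_CUBIC),cv2.resize(t["img"][110:210,110:210],(400,400),interpolation=cv2.INTER_CUBIC)]))
```

```text
10.2 [0.62921188 0.21154346 0.33023598] [-0.6651314   0.179854   -1.81028947]
10.925 [0.62998539 0.2129786  0.21607026] [ 0.41174932 -0.14178009 -1.57261628]
True 11.8 [0.63082445 0.21526498 0.18589141] [ 2.18458981  0.55410313 -2.11576504] [ 0.2195813  -0.37527988 -0.04325847] 0.3715421123875161
```

View pics/s.png

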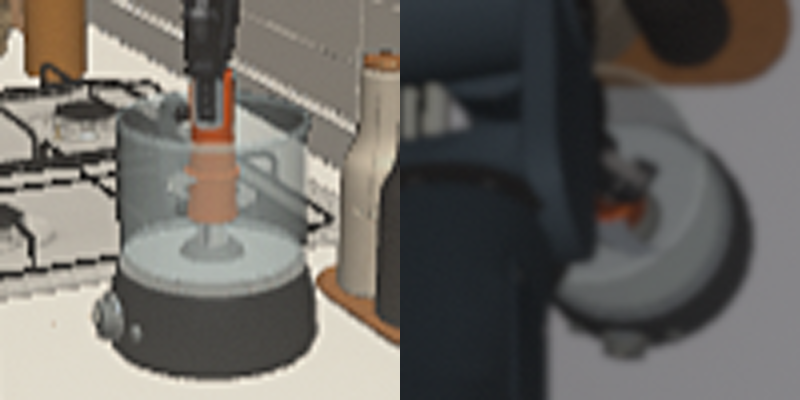

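The blade sits over the shaft (side crop at (212,230)) and contact came at TCP z 0.186, so the tabs are on the shaft's end. Next I turn it in small steps with light presses.

```bash
cat > turn.py <<'E'
from h import *
import sys
x,y,yw,zc=map(float,sys.argv[1:5]); n=int(sys.argv[5])
np.set_printoptions(precision=4,suppress=True)
for i in range(n):
    yw-=np.radians(6)
    r.move_l([x,y,zc],down(yw),max_speed=.05)
    o0=r.get_obs()
    hit=r.move_l([x,y,zc-.004],max_speed=.03,max_force=8)
    o=r.get_obs(); print(i,round(yw,3),hit,round(o["time_s"],2),o["position"],o0["ft_force"],o["ft_force"],round(o["ft_torque"][2],3))
    if o["position"][2]<.1825 or abs(o["ft_force"][2])>25: break
E
python3 turn.py .6312 .2145 2.571 .1862 7
```

```text
0 2.466 False 12.43 [0.6311 0.2149 0.1819] [ 1.71    3.2783 -1.993 ] [ 1.6575  4.1119 -2.0556] -0.018
```

Run:
```python
from h import *
np.set_printoptions(precision=4,suppress=True)
hit=r.move_l([.6313,.2152,.160],max_speed=.03,max_force=8)
o=r.get_obs();print(hit,o["time_s"],o["position"],o["ft_force"],o["ft_torque"],o["width"])
```

```text
True 13.0417 [0.6313 0.2152 0.1635] [-1.0835 -0.0669  3.1533] [ 0.0079  0.0199 -0.0224] 0.37458371320173317
```

It went down to TCP z 0.1635, where 0.1633 is expected for home, at low force. I confirm with a light press, then release and lift away.

Run:
```python
from h import *
np.set_printoptions(precision=4,suppress=True)
hit=r.move_l([.6313,.2152,.158],max_speed=.02,max_force=10)
o=r.get_obs();print(hit,o["time_s"],o["position"],o["ft_force"],o["width"])
r.release(); o=r.get_obs();print(o["position"],o["ft_force"])
r.move_l([.6313,.2152,.32],max_speed=.25)
r.goto([.620,-.137,.20],down(0))
o=r.get_obs();print(o["time_s"],o["position"])
c=r.camera("side");t=r.camera("top")
cv2.imwrite("pics/s2.png",np.hstack([cv2.resize(c["img"][115:215,200:300],(400,400),interpolation=cv2.INTER_CUBIC),cv2.convertScaleAbs(cv2.resize(t["img"][110:210,110:210],(400,400),interpolation=cv2.INTER_CUBIC),alpha=1.4)]))
```

```text
True 13.25 [0.6313 0.2152 0.1635] [-0.9432 -0.4137  4.282 ] 0.37316784283954657
[0.6316 0.2162 0.1633] [-0.2783 -0.6071  0.4496]
16.2667 [ 0.62   -0.1364  0.1996]
```

View pics/s2.png

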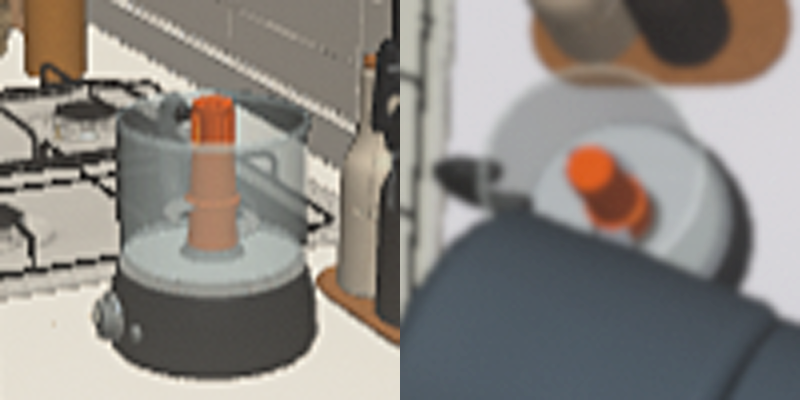

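Hub foot is on the collar (side crop (212,250)) and its top stands just above the rim, so the blade is home. Next is the lid, centred with two grips.

Run:
```python
from h import *
np.set_printoptions(precision=4,suppress=True)
t=r.camera("top");s=r.camera("side");print(onz(t,(158,152),.202),onz(s,(253.3,140.3),.202))
x,y,z=.620,-.137,.034
def p(k):
    o=r.get_obs();print(k,round(o["time_s"],2),o["position"],o["ft_force"],o["width"])
print(r.move_l([x,y,z],max_speed=.15,max_force=10));p("down")
r.clamp(25);p("c1");r.release();r.move_l([x,y,z],down(np.pi/2),max_speed=.2);p("rot")
r.clamp(60);p("c2")
r.move_l([x,y,.12],max_speed=.15);r.move_l([x,y,.34],max_speed=.25);p("up")
r.goto([.6314,.2154,.34],down(np.pi/2));r.hold(.2);p("over")
c=r.camera("side");cv2.imwrite("pics/l.png",cv2.resize(c["img"][70:220,160:360],(800,600),interpolation=cv2.INTER_CUBIC))
```

```text
[0.6307 0.2116 0.202 ] [0.6297 0.2066 0.202 ]
False
down 17.73 [ 0.6208 -0.1373  0.035 ] [0.7057 0.2473 0.2863] 0.9983695667000624
c1 18.23 [ 0.6203 -0.1371  0.0346] [-1.6819  0.7217  4.5326] 0.43516921676883424
rot 20.48 [ 0.62  -0.137  0.034] [-0.7153  0.4418 -0.1446] 1.0047959044271693
c2 20.98 [ 0.6205 -0.1372  0.0345] [ 0.245  -0.1812  2.4499] 0.4237527198766588
up 22.74 [ 0.6189 -0.1366  0.3378] [-0.2179  0.264  -0.4386] 0.4277814816794844
over 24.27 [0.6319 0.2138 0.34  ] [-0.1002 -0.4836 -2.0787] 0.42437646969477993
```

View pics/l.png

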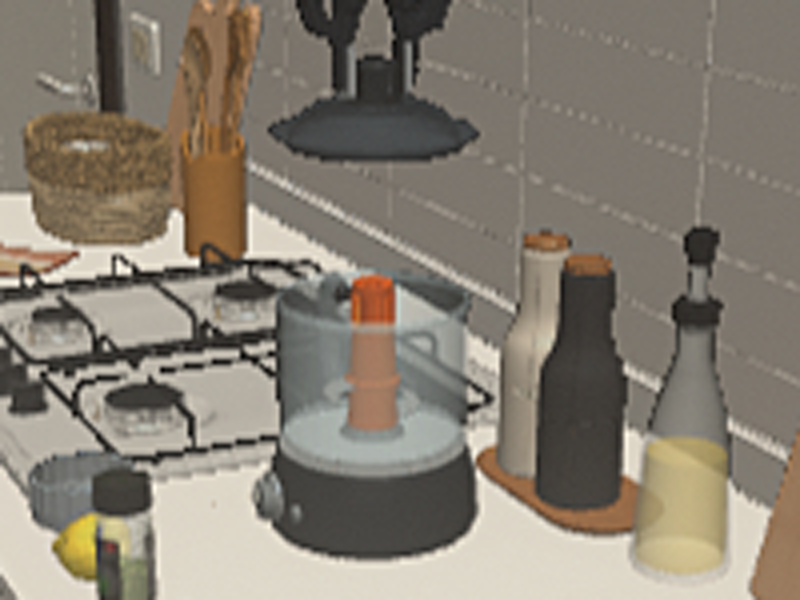

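The lid hangs level over the bowl (lid at (375,130), bowl at (372,290)). I lower it gently; seated TCP z should be about 0.2163.

Run:
```python
from h import *
np.set_printoptions(precision=4,suppress=True)
def p(k):
    o=r.get_obs();print(k,round(o["time_s"],2),o["position"],o["ft_force"],o["ft_torque"])
x,y=.6313,.2152
r.move_l([x,y,.234],max_speed=.12);r.hold(.2);p("pre")
print(r.move_l([x,y,.212],max_speed=.03,max_force=6));p("touch")
```

```text
pre 25.55 [0.6318 0.2153 0.235 ] [ 1.482   0.0503 -1.9062] [-0.0137  0.0365  0.0109]
True
touch 26.13 [0.6316 0.2154 0.2165] [0.1521 0.0665 3.9446] [ 0.0205  0.0255 -0.0261]
```

Contact came at 0.2165, so the lid is seated. I let go, move clear and check.

Run:
```python
from h import *
r.release(); r.move_l([.6313,.2152,.36],max_speed=.2)
r.goto([.5,-.2,.35],down(np.pi/2)); print(r.get_obs()["time_s"])
c=r.camera("side");t=r.camera("top")
cv2.imwrite("pics/f.png",np.hstack([cv2.resize(c["img"][115:225,170:280],(400,400),interpolation=cv2.INTER_CUBIC),cv2.convertScaleAbs(cv2.resize(t["img"][110:260,100:250],(400,400),interpolation=cv2.INTER_CUBIC),alpha=1.4)]))
```

```text
29.15
```

View pics/f.png

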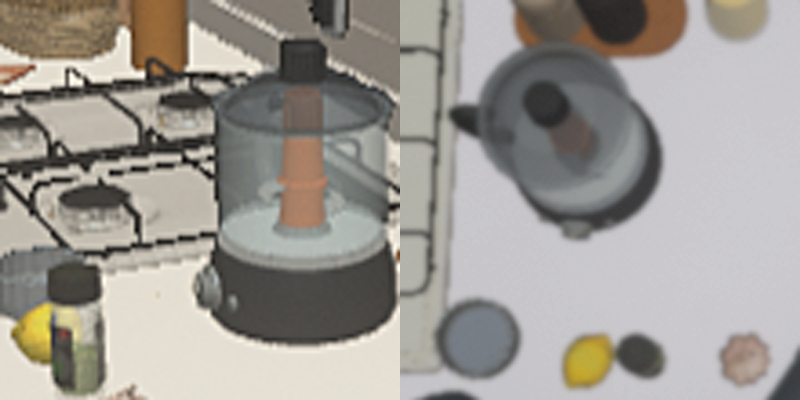

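The lid sits level on the rim (side crop (303,100)), the blade stands on the collar below it, and the lemon, jar and garlic are undisturbed.

```bash
python3 -c "
from workcell import r
print(r.job_done())"
```

```text
the job is handed in; nothing more can be done
None
```

The job is handed in: the blade dropped fully home on the shaft, the lid sits level on the bowl and is let go, and the arm never went near the garlic, lemon, spice jar or peeler; it took about 29 s, and no force I read was over 7 N.

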